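Fit an adjustable wrench and tighten a lock nut

TASK

The adjustable wrench already lies loosely round the lock nut of one of the two stand posts. Roll its worm by the thumb tab until the jaws just fit the nut, then swing the handle so that the nut is tightened by an eighth of a turn (45 degrees clockwise seen from above). Leave the wrench lying on the nut, jaws still closed.

Things in the scene. Friction and masses are not known exactly. Their poses are not given: they have to be found in the camera images.
- wrench: Loose steel adjustable wrench lying flat, 0.67 kg. Origin: underside, between the jaws, where the nut's axis lies. x: from handle to jaw mouth; z up. Handle: bar 22 wide, 18 high, x -75 to -240 mm at y 0; push it near x -165. Head 16 thick. Throat at x -22, fixed jaw face y +18, moving jaw on -y. Worm axis along y at x -44, z 10, worm top z 20; thumb tab in its middle (y 0).
- worm (a joint): Roll of the worm, rad, stays where left. Thumb tab 16 wide, 5 thick, tip 40 mm from the worm axis: at 0 it leans 0.5 rad back to the handle, at 0.5 it is upright; pushing it to the jaws raises the value. Jaw opening 48.5 mm at 0, 16 mm less per rad; meets the nut's flats at about 0.78. Takes 3 to 6 N at the tip, and slides the wrench a few mm until its throat meets the nut.
- nut_top (a point): Top centre of the steel hexagon lock nut the wrench lies round, 21.5 mm above the worktop; 36 mm across flats, 41.5 across corners. It is at the foot of a fixed upright steel stand post, 20 mm thick and 70 mm high, that comes up through it. The other post has a like nut but no wrench.
- lock_nut (a joint): Turn of that nut, rad, 0 at the start, growing clockwise seen from above (tightening); 0.785 is an eighth of a turn. It stays where it is left; turning it takes 0.12 N m, about 1 N at the handle besides the wrench's friction. The handle first moves up to some 10 degrees of free play.
Not all that is in view belongs to the job. Leave any orange look-alike of the part that bears nut_top alone.

How it is judged:
By the outcome, as a careful person would: the job done as asked, in the order asked, and still so for the second after the job is handed in, with the robot touching nothing.
It also fails if it takes over 40 s, if anything falls off the work surface, if the arm or the gripper's body presses on something with over 40 N, if the wrist force passes 120 N, or if a joint passes its speed limit or range.

ROBOT

A 7-joint arm with a two-finger parallel gripper is mounted at the origin on a cart in front of the work surface, level with it; the furniture and walls round the work are solid. World frame = base frame: x ahead of the robot, y to its left, z up, the work surface at z = 0. Lengths are in mm, angles in rad, forces in N, time in s.
With the tool pointing down it reaches from about 425 to 975 mm from the base axis. Payload 16.7 kg.
Tool frame: the origin (TCP) lies between the finger pads; the fingertips stand arm.tips_ahead ahead of it and the grasp point (between the pads) lies 6 mm ahead of it (arm.tips_ahead is the distance from the TCP to the fingertips, in mm); z points along the fingers, y is the line along which they close (so a half turn about z gives the same grasp; the last joint's range is limited). The gripper opens to 85 mm and grips with 20 to 120 N. Pads are 22 mm wide; open, the fingers measure 114 mm over their backs; the gripper's body (76 mm by 85 mm) begins 54 mm behind the grasp point. The pads swing forward as they close: fully open they stand 13 mm farther back than shut.
Start: joints at [-1.448, 0.426, 0.074, 1.606, -0.034, 1.111, -0.067], TCP at [181.872, 650, 256.302] pointing down, gripper open.
Joint ranges: [-2.85, 2.85], [-0.5, 2.14], [-1.23, 1.37], [0.21, 2.46], [-1.02, 4.16], [0.16, 2.05], [-2.73, 2.73]. Speed limits (rad/s): [1.89, 1.89, 2.39, 2.39, 3.01, 3.01, 3.01].

INTERFACE

Orientations are given as a unit quaternion [w, x, y, z].
In Python, from plant import arm, optics, finder gives the robot as it stands.
- The arm moves only by the tool arm_command, never from a script. Its argument "steps" is a list of rows, each a list of 7 numbers: the shift along the tool's x, y, z in mm, then the turn, a rotation vector about the tool's x, y, z in rad, then the finger opening in mm, from 0 to 85.4. A call has 1 to 20 rows; each row is the pose to reach, as a shift and turn from the pose commanded when the call began, along the tool's axes at that moment; what a row does not reach only later rows make up. A row lasts 1/8 s, in which the tool goes at most 62.5 mm and 10.7 degrees, less where a joint would pass 70% of its speed; a pose out of reach is approached as far as the arm can. A call with a gripper value outside its range is refused whole. The fingers move at their own pace and stop on an object; "grip_force" is the grip in N (left out, the last holds). Time passes only in rows, so rows that repeat a pose let the fingers close. It gives the time, the measured TCP pose, the force, the opening and the grip force at its end, in the units of the state.
- arm.get_state(): the state, without advancing time (a new reading comes with each control period).
- optics.get_image(name): name is "side" or "top"; returns the picture (480x640x3 uint8, blue, green, red); there is no depth.
- optics.camera_info(name): a dict with "camera_matrix" (3x3 intrinsics, pixels), "world_from_camera" (4x4, takes a point from camera to world coordinates). Camera axes: x right, y down, z forward; pixel columns grow to the right and rows downward; lengths in mm; the calibration is good to about 2 mm. A picture is of the moment at which its call begins. camera_info takes no time and is no camera call.
- arm.sign_off(): hands the job in; it is judged then, once.
Trained networks look in the newest picture that a camera, given by its name, has taken for a name from the list of things; names that differ only in an ending like _2 or _b are one class to them, and where a whole thing is asked for, a point or a joint stands for the part that bears it (a point fixed in the world has none). Each returns a list of dicts, best first, with "score" (0 to 1); they miss things now and then, are a little off and sometimes report something else, mostly with a low value. They report only what shows in the picture. A call takes as long as a camera call. They do not tell look-alikes from the thing itself.
- finder.trace(camera, thing): "region" (480x640 bool, what is visible of it) and "uv" ([column, row] in pixels, amid what is visible of it).
- finder.place_of(camera, thing): "uv" ([column, row] in pixels: a listed point, or the origin of a listed thing).
The state is a dict: "t": time; "qpos": joint angles; "joint_velocities": joint speeds; "joint_efforts": joint torques, N m; "position": TCP position; "ee_rot": TCP orientation; "force": force on the tool from outside, world axes, zero at the start; "torque": the same for the moment, N m; "gripper_width": opening from 0.0 (shut) to 1.0 (fully open); "grip_force": force on a finger pad.
Only numpy, scipy, OpenCV 4.12 (cv2) and the standard library are available. Lean on these libraries where they do the work, as an engineer would, in place of code of your own. Each camera call takes 0.05 s, during which the arm holds its last target. There are 200 camera calls.

## Working session

There is one attempt and no reset: what is moved stays moved. The work goes in short steps, Python scripts to look and compute and a tool call to move; the robot and the scene stay as the last step left them, time stands still between calls to the robot, and variables do not carry over. Pictures are saved under pics/ and viewed, at most 10 in all, crops included, and the job is handed in when it is done.

Besides the shell and the picture viewer there is one more tool, called after "Request:" as a command line: name --pt "numbers of a row" for each row, then --argument value for the rest. arm_command: Moves the arm, as the interface text tells. Its arguments: {"type":"object","properties":{"steps":{"type":"array"},"grip_force":{"type":"number"}},"required":["steps"]}

```bash
mkdir -p pics
cat > h.py <<'E'
import numpy as np, cv2
from plant import arm, optics, finder
def ray(cam,uv):
    i=optics.camera_info(cam);K=np.array(i["camera_matrix"]);T=np.array(i["world_from_camera"])
    d=T[:3,:3]@np.linalg.solve(K,[uv[0],uv[1],1.]);return T[:3,3],d
def onz(cam,uv,z):
    o,d=ray(cam,uv);return o+d*(z-o[2])/d[2]
def proj(cam,p):
    i=optics.camera_info(cam);K=np.array(i["camera_matrix"]);T=np.linalg.inv(np.array(i["world_from_camera"]))
    c=T[:3,:3]@np.array(p,float)+T[:3,3];u=K@c;return u[:2]/u[2]
E
python3 - <<'E'
from h import *
np.set_printoptions(precision=1,suppress=True)
s=arm.get_state();print(s["t"],s["position"],s["ee_rot"],s["force"],arm.tips_ahead)
ims=[]
for c in("top","side"):
    im=optics.get_image(c);cv2.imwrite(f"pics/{c}0.png",im)
    print(c,np.array(optics.camera_info(c)["world_from_camera"])[:3,3],optics.camera_info(c)["camera_matrix"][0][0])
    for n in("wrench","nut_top","worm"):
        for r in finder.place_of(c,n) if n!="worm" else finder.trace(c,n):
            print(c,n,round(r["score"],2),np.array(r["uv"]),onz(c,r["uv"],{"wrench":0,"nut_top":21.5,"worm":30}[n]))
E
```

```text
0.0 [181.8 649.7 255.6] [-0.   0.1  1.  -0. ] [-0.5  0.3 -0.2] 25.0
top [424.1 -66.3 876.6] 533.2475542622955
top wrench 0.84 [412.3 220.1] [ 621.3 -226.5   -0. ]
top nut_top 0.93 [350.8 209.4] [ 632.3 -121.2   21.5]
top nut_top 0.68 [412.5 215.6] [ 624.1 -223.    21.5]
top nut_top 0.57 [327.  280.2] [514.5 -83.9  21.5]
top worm 0.51 [426.5 242.7] [ 577.6 -243.6   30. ]
top worm 0.19 [410.4 223.7] [ 608.5 -217.9   30. ]
side [ 430.8 -860.3  401.1] 509.7274255517517
side wrench 0.56 [370.3 316.2] [ 618.2 -218.3    0. ]
side nut_top 0.75 [375.6 306.5] [ 623.3 -228.    21.5]
side nut_top 0.59 [287.9 274.8] [510.4 -92.5  21.5]
side nut_top 0.56 [361.2 274.3] [ 630.2 -119.7   21.5]
side worm 0.66 [350.1 316.2] [ 576.8 -259.9   30. ]
```

View pics/top0.png

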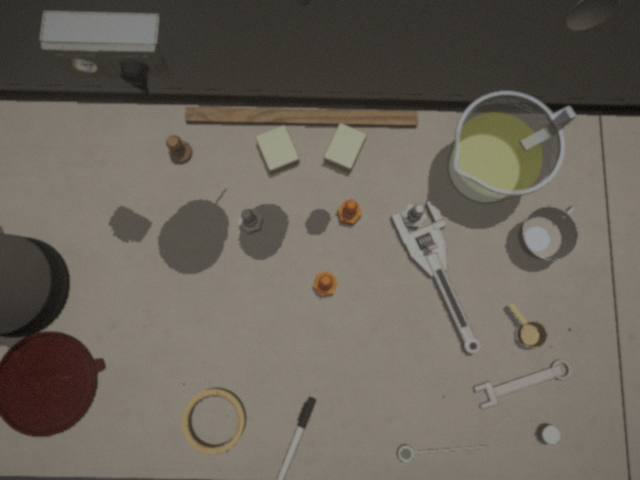

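View pics/side0.png

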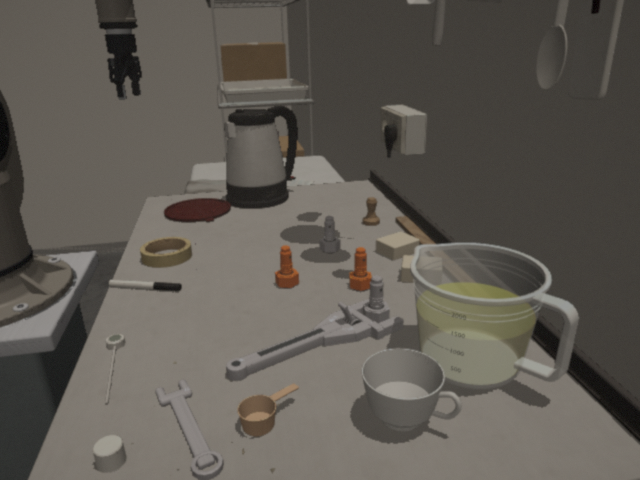

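The candidates for the nut are the grey post at top (415,215), with the wrench jaws round it, the grey post at (250,220) without a wrench, and orange look-alikes at (349,211) and (325,284). I choose the one at (415,215). Next I check it in a close crop and fit the wrench's axis.

```bash
cat >> h.py <<'E'
def yaw(cam="top"):
    "wrench x-axis direction from the handle's silhouette (top camera, z 9..18)"
    r=finder.trace(cam,"wrench")[0]
    return r
E
python3 - <<'E'
from h import *
np.set_printoptions(precision=1,suppress=True)
im=optics.get_image("top")
r=finder.trace("top","wrench")[0];m=r["region"]
print(r["score"],m.sum())
v,u=np.nonzero(m)
P=np.array([onz("top",(a,b),16) for a,b in zip(u,v)])[:,:2]
n=onz("top",(412.5,215.6),21.5)[:2]
d=np.linalg.norm(P-n,axis=1);print("n",n,"max d",d.max())
H=P[(d>100)&(d<215)]
c=H.mean(0);w,V=np.linalg.eigh(np.cov((H-c).T));a=V[:,1];a=a*np.sign(a@(n-c))
print("centre",c,"xaxis",a,"yaw deg",np.degrees(np.arctan2(a[1],a[0])),"nut off axis y",np.cross(a,n-c),"wid",4*np.sqrt(w[0]/1.333))
c1=cv2.resize(im[180:370,370:500],None,fx=3,fy=3,interpolation=cv2.INTER_CUBIC)
im=optics.get_image("side");c2=cv2.resize(im[260:390,220:410],None,fx=2,fy=2,interpolation=cv2.INTER_CUBIC)
o=np.zeros((570,780,3),np.uint8);o[:,:390]=c1;o[:260,390:770]=c2
o=np.clip(o*1.6,0,255).astype(np.uint8)
cv2.imwrite("pics/crop1.png",o)
E
```

```text
0.95 3650Traceback (most recent call last):
  File "<stdin>", line 7, in <module>
  File "h.py", line 7, in onz
    o,d=ray(cam,uv);return o+d*(z-o[2])/d[2]
        ~~~^^^^^^^^
  File "h.py", line 4, in ray
    i=optics.camera_info(cam);K=np.array(i["camera_matrix"]);T=np.array(i["world_from_camera"])
ValueError: time passes only in moves, steps and waits
```

```bash
cat > h.py <<'E'
import numpy as np, cv2, functools
from plant import arm, optics, finder
np.set_printoptions(precision=2,suppress=True)
@functools.lru_cache(None)
def cam(n):
    i=optics.camera_info(n);return np.array(i["camera_matrix"]),np.array(i["world_from_camera"])
def onz(c,uv,z):
    K,T=cam(c);uv=np.atleast_2d(uv)
    d=np.linalg.solve(K,np.c_[uv,np.ones(len(uv))].T).T@T[:3,:3].T
    return T[:3,3]+d*((z-T[2,3])/d[:,2])[:,None]
def proj(c,p):
    K,T=cam(c);u=K@(T[:3,:3].T@(np.array(p,float)-T[:3,3]));return u[:2]/u[2]
def look(name=None,n=None):
    "wrench yaw from the handle, and the nut's place, from the top camera"
    im=optics.get_image("top")
    r=finder.trace("top","wrench")[0];m=r["region"]
    if n is None: n=np.array([624,-225.])
    v,u=np.nonzero(m);P=onz("top",np.c_[u,v],14)[:,:2]
    d=np.linalg.norm(P-n,axis=1);H=P[(d>100)&(d<205)]
    c=H.mean(0);w,V=np.linalg.eigh(np.cov((H-c).T));a=V[:,1];a=a*np.sign(a@(n-c))
    print("score",r["score"],"maxd",d.max(),"c",c,"a",a,"yaw",np.degrees(np.arctan2(a[1],a[0])),"nut y off",float(a[0]*(n-c)[1]-a[1]*(n-c)[0]))
    return im,c,a
E
python3 - <<'E'
from h import *
im,c,a=look()
c1=cv2.resize(im[180:370,370:500],None,fx=3,fy=3,interpolation=cv2.INTER_CUBIC)
im=optics.get_image("side");c2=cv2.resize(im[260:390,220:410],None,fx=2,fy=2,interpolation=cv2.INTER_CUBIC)
o=np.zeros((570,780,3),np.uint8);o[:,:390]=c1;o[:260,390:770]=c2
cv2.imwrite("pics/crop1.png",np.clip(o*1.6,0,255).astype(np.uint8))
R=arm.get_state()["ee_rot"];print(R)
E
```

```text
score 0.87 maxd 239.18998730296093 c [ 483.56 -285.18] a [0.91 0.41] yaw 24.122020398289713 nut y off -2.4752742969403982
[-0.    0.14  0.99 -0.  ]
```

View pics/crop1.png

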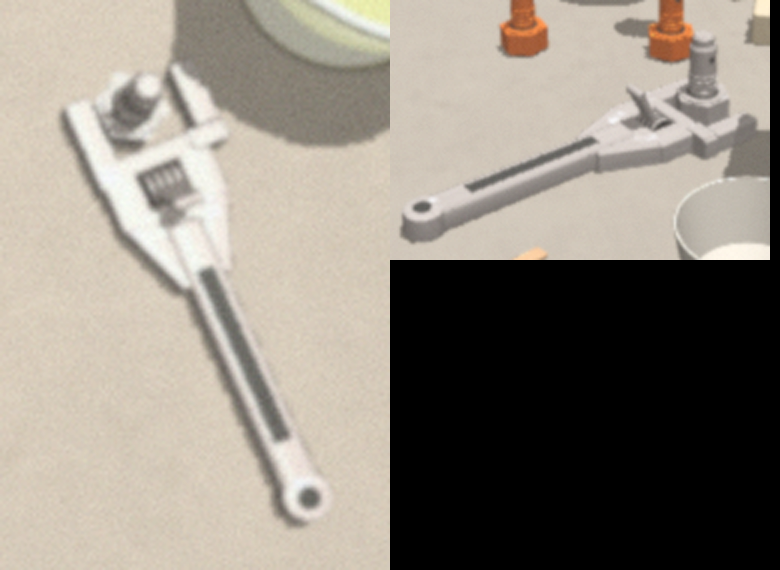

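The crop shows the wrench round the grey post, with the tab leaning back at about top px (430,249) and side px (341,306). The choice holds. Next I locate the tab and work out the first move.

```bash
cat >> h.py <<'E'
from scipy.spatial.transform import Rotation as Ro
def pose():
    s=arm.get_state();q=s["ee_rot"];return np.array(s["position"]),Ro.from_quat([q[1],q[2],q[3],q[0]]),s
def rel(p,yawdeg):
    "shift and turn in tool axes to reach p with tool down and tool x at yaw"
    p0,R,s=pose();T=Ro.from_euler("z",yawdeg,degrees=True)*Ro.from_euler("x",180,degrees=True)
    return R.inv().apply(np.array(p)-p0),(R.inv()*T).as_rotvec()
E
python3 - <<'E'
from h import *
c=np.array([483.56,-285.18]);a=np.array([np.cos(np.radians(24.12)),np.sin(np.radians(24.12))]);b=np.array([-a[1],a[0]])
n=np.array([624,-225.])
def wc(p): return (p[:2]-c)@a-(n-c)@a,(p[:2]-c)@b
for c_,uv,z in(("top",(424,241),20),("top",(430,249),45),("side",(341.5,306),45),("top",(434,270),16),("top",(407,283),16)):
    p=onz(c_,uv,z)[0];print(c_,uv,p,"wrench xy rel nut/axis",wc(p))
# nut from both cameras at several z of the post top: triangulate post top (z70)
for c_,uv in(("top",(370+148/3,180+85/3)),("side",(220+(703-390)/2,260+37/2))):
    print("posttop",c_,onz(c_,uv,70)[0])
E
```

```text
top (424, 241) [ 582.18 -241.62   20.  ] wrench xy rel nut/axis (np.float64(-44.96012783064194), np.float64(-0.5414433214299171))
top (430, 249) [ 564.88 -245.82   45.  ] wrench xy rel nut/axis (np.float64(-62.46674542862526), np.float64(2.690075026821105))
side (341.5, 306) [ 565.79 -254.95   45.  ] wrench xy rel nut/axis (np.float64(-65.36926019008799), np.float64(-6.011442543240404))
top (434, 270) [ 535.27 -257.97   16.  ] wrench xy rel nut/axis (np.float64(-94.46008892149459), np.float64(3.7062180309746204))
top (407, 283) [ 513.17 -213.69   16.  ] wrench xy rel nut/axis (np.float64(-96.53123259508521), np.float64(53.148454669024865))
posttop top [ 624.57 -224.94   70.  ]
posttop side [ 622.46 -232.54   70.  ]
```

Run:
```python
from h import *
print(rel([480,200,256],100));print(rel([542.7,-258.7,160],24.1));print(rel([542.7,-258.7,61],24.1))
```

```text
(array([-408.36, -353.  ,    0.3 ]), array([-0.  , -0.  ,  1.12]))
(array([-592.37, -777.82,   96.31]), array([-0.  ,  0.  ,  2.45]))
(array([-592.38, -777.82,  195.31]), array([-0.  ,  0.  ,  2.45]))
```

Request:
arm_command --pt "-408 -353 0 0 0 1.12 0" --pt "-408 -353 0 0 0 1.12 0" --pt "-408 -353 0 0 0 1.12 0" --pt "-408 -353 0 0 0 1.12 0" --pt "-408 -353 0 0 0 1.12 0" --pt "-408 -353 0 0 0 1.4 0" --pt "-408 -353 0 0 0 1.6 0" --pt "-408 -353 0 0 0 1.8 0" --pt "-592 -778 96 0 0 2.0 0" --pt "-592 -778 96 0 0 2.2 0" --pt "-592 -778 96 0 0 2.45 0" --pt "-592 -778 96 0 0 2.45 0" --pt "-592 -778 96 0 0 2.45 0" --pt "-592 -778 96 0 0 2.45 0" --pt "-592 -778 96 0 0 2.45 0" --pt "-592 -778 96 0 0 2.45 0" --pt "-592 -778 96 0 0 2.45 0" --pt "-592 -778 96 0 0 2.45 0"

```text
t: 2.9
position: [542.0, -259.2, 160.1]
ee_rot: [-0.0, 0.978, 0.207, -0.0]
force: [-0.6, 0.9, -0.4]
gripper_width: 0.0
grip_force: 0.0
```

Run:
```python
from h import *
p,R,s=pose();print(s["t"],p,R.as_euler("zyx",degrees=True),s["force"],s["gripper_width"],s["qpos"])
print(rel([542.7,-258.7,61],24.1))
```

```text
2.9 [ 542.03 -259.18  160.06] [ -23.92   -0.04 -180.  ] [-0.63  0.92 -0.44] 0.00022505543211845145 [-0.23  0.51  0.75  1.9  -0.44  0.91 -0.41]
(array([ 0.86, -0.14, 99.06]), array([-0.,  0., -0.]))
```

Request:
arm_command --pt "0 0 50 0 0 0 0" --pt "0 0 90 0 0 0 0" --pt "0 0 99 0 0 0 0" --pt "0 0 99 0 0 0 0"

```text
t: 3.4
position: [542.8, -258.0, 62.1]
ee_rot: [-0.0, 0.978, 0.208, 0.0]
force: [0.5, 0.1, 0.8]
gripper_width: 0.004
grip_force: 0.0
```

Run:
```python
from h import *
p,R,s=pose();print(s["t"],p,s["force"])
a=optics.get_image("top")[200:320,360:490];b=optics.get_image("side")[210:350,270:400]
o=np.zeros((560,790,3),np.uint8);o[:360,:390]=cv2.resize(a,None,fx=3,fy=3,interpolation=2);o[:420,400:790]=cv2.resize(b,None,fx=3,fy=3,interpolation=2)
cv2.imwrite("pics/crop2.png",np.clip(o*1.6,0,255).astype(np.uint8))
```

```text
3.4 [ 542.75 -257.95   62.06] [0.53 0.07 0.78]
```

View pics/crop2.png

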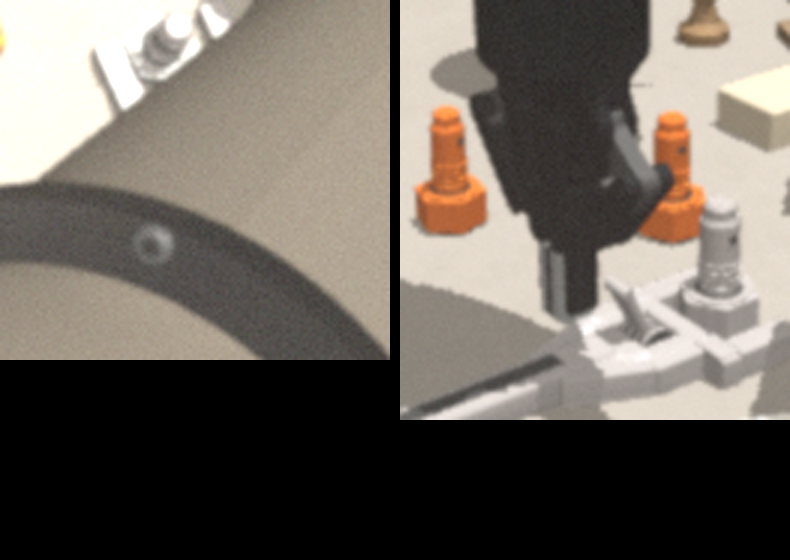

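Side crop: the fingertips at (575,312) stand behind the tab tip at (615,285), as planned. Now I push towards the jaws.

Request:
arm_command --pt "8 0 0 0 0 0 0" --pt "14 0 0 0 0 0 0" --pt "20 0 0 0 0 0 0" --pt "25 0 0 0 0 0 0" --pt "28 0 0 0 0 0 0" --pt "28 0 0 0 0 0 0"

```text
t: 4.25
position: [568.2, -247.2, 61.4]
ee_rot: [0.0, 0.978, 0.208, 0.0]
force: [-1.0, -0.1, -0.2]
gripper_width: -0.001
grip_force: 0.2
```

Run:
```python
from h import *
p,R,s=pose();print(s["t"],p,s["force"],R.inv().apply(s["force"]))
b=optics.get_image("side")
for r in finder.trace("side","worm")[:1]: print(r["score"],r["uv"])
cv2.imwrite("pics/crop3.png",np.clip(cv2.resize(b[210:350,270:430],None,fx=4,fy=4,interpolation=2)*1.6,0,255).astype(np.uint8))
```

```text
4.25 [ 568.25 -247.25   61.39] [-1.02 -0.14 -0.18] [-0.99 -0.28  0.18]
0.78 [351.7, 314.5]
```

View pics/crop3.png

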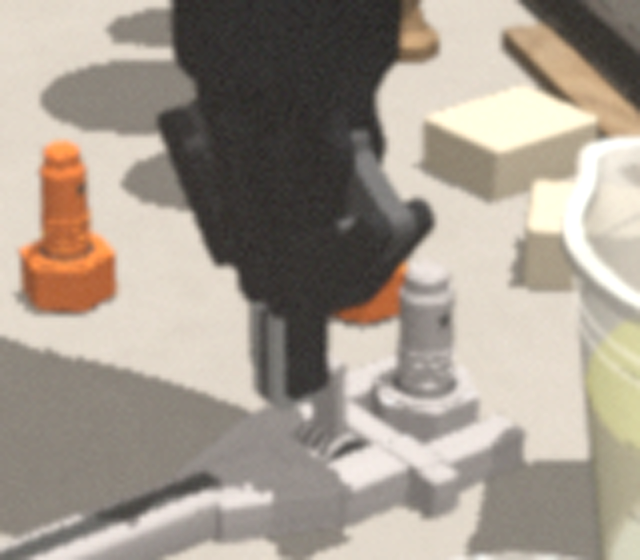

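Side view: the tab, at crop (335,400), is now about upright, so the worm is near 0.5. I push on gently and watch the force.

Request:
arm_command --pt "2 0 0 0 0 0 0" --pt "4 0 0 0 0 0 0" --pt "6 0 0 0 0 0 0" --pt "6 0 0 0 0 0 0"

```text
t: 4.85
position: [573.6, -244.8, 61.3]
ee_rot: [0.0, 0.978, 0.208, 0.0]
force: [-1.3, -0.5, 1.1]
gripper_width: 0.0
grip_force: 0.8
```

Request:
arm_command --pt "2 0 0 0 0 0 0" --pt "2 0 0 0 0 0 0"

```text
t: 5.1
position: [575.3, -244.1, 61.3]
ee_rot: [0.0, 0.978, 0.208, -0.0]
force: [-2.8, -1.5, 0.6]
gripper_width: -0.002
grip_force: 1.1
```

Request:
arm_command --pt "2 0 0 0 0 0 0" --pt "2 0 0 0 0 0 0"

```text
t: 5.35
position: [577.1, -243.3, 61.2]
ee_rot: [0.0, 0.978, 0.208, -0.0]
force: [-2.9, -1.1, -1.7]
gripper_width: 0.001
grip_force: 1.4
```

Request:
arm_command --pt "2 0 0 0 0 0 0" --pt "2 0 0 0 0 0 0"

```text
t: 5.6
position: [578.9, -242.4, 61.2]
ee_rot: [-0.0, 0.978, 0.208, -0.0]
force: [-2.7, -0.4, -0.8]
gripper_width: 0.0
grip_force: 1.5
```

Request:
arm_command --pt "1 0 0 0 0 0 0" --pt "2 0 0 0 0 0 0"

```text
t: 5.85
position: [580.2, -241.9, 61.2]
ee_rot: [-0.0, 0.978, 0.208, -0.0]
force: [-7.8, -4.2, -1.4]
gripper_width: -0.002
grip_force: 3.8
```

Run:
```python
from h import *
p,R,s=pose();print(s["t"],p,s["force"],R.inv().apply(s["force"]))
b=optics.get_image("side")
cv2.imwrite("pics/crop4.png",np.clip(cv2.resize(b[260:360,310:420],None,fx=6,fy=6,interpolation=2)*1.6,0,255).astype(np.uint8))
```

```text
5.85 [ 580.2  -241.87   61.17] [-7.79 -4.19 -1.44] [-8.82  0.67  1.44]
```

View pics/crop4.png

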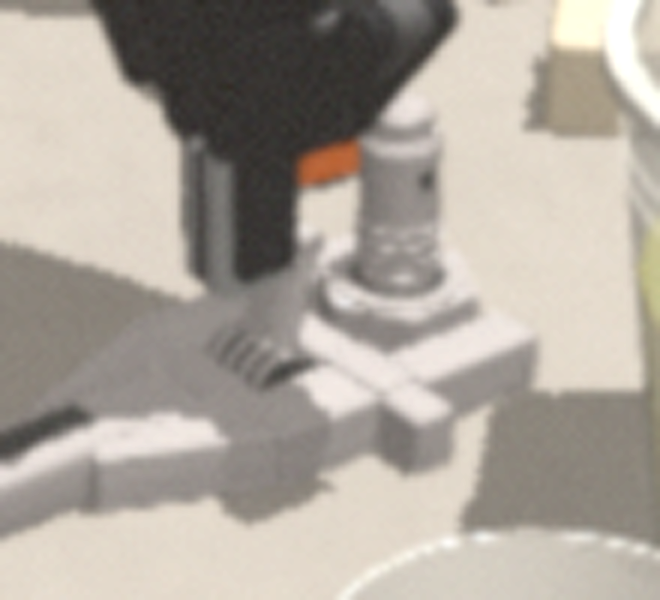

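Side view: the tab leans forward, with its tip at crop (318,240), and the moving jaw is near the nut. The force is only 9 N, so I push a little further.

Request:
arm_command --pt "1 0 0 0 0 0 0" --pt "2 0 0 0 0 0 0"

```text
t: 6.15
position: [580.9, -241.6, 61.0]
ee_rot: [-0.0, 0.978, 0.207, -0.001]
force: [-13.2, -6.3, -0.5]
gripper_width: -0.002
grip_force: 6.9
```

Request:
arm_command --pt "1 0 0 0 0 0 0" --pt "1 0 0 0 0 0 0"

```text
t: 6.4
position: [581.2, -241.6, 60.9]
ee_rot: [-0.0, 0.978, 0.207, -0.002]
force: [-14.0, -6.6, 1.5]
gripper_width: -0.002
grip_force: 7.6
```

Stalled at about 15 N, so the jaws have met the nut. I back off, lift, and go over beside the handle.

Request:
arm_command --pt "-15 0 0 0 0 0 0" --pt "-30 0 0 0 0 0 0" --pt "-40 0 -30 0 0 0 0" --pt "-70 0 -50 0 0 0 0" --pt "-120 30 -50 0 0 0 0" --pt "-120 60 -50 0 0 0 0" --pt "-120 60 -50 0 0 0 0"

```text
t: 7.28
position: [498.0, -346.4, 111.9]
ee_rot: [0.001, 0.978, 0.207, 0.001]
force: [-0.1, 0.9, 0.5]
gripper_width: -0.001
grip_force: 0.0
```

Run:
```python
from h import *
p,R,s=pose();print(s["t"],p,s["force"])
im,c,a=look();b=optics.get_image("side")
r=finder.trace("side","wrench")[0];print(r["score"],r["uv"])
o=np.zeros((520,780,3),np.uint8);o[:,:390]=cv2.resize(im[190:363,370:500],(390,520),interpolation=2);o[:300,390:]=cv2.resize(b[250:400,215:410],(390,300),interpolation=2)
cv2.imwrite("pics/crop5.png",np.clip(o*1.6,0,255).astype(np.uint8))
print(rel([489.7,-328.9,31],24.1))
```

```text
7.275 [ 498.01 -346.37  111.95] [-0.14  0.92  0.53]
score 0.61 maxd 230.60150804631328 c [ 483.76 -285.29] a [0.92 0.4 ] yaw 23.29826030165016 nut y off -0.08870356234790933
0.66 [323.3, 334.8]
(array([ -1.84, -16.43,  80.22]), array([-0., -0., -0.]))
```

View pics/crop5.png

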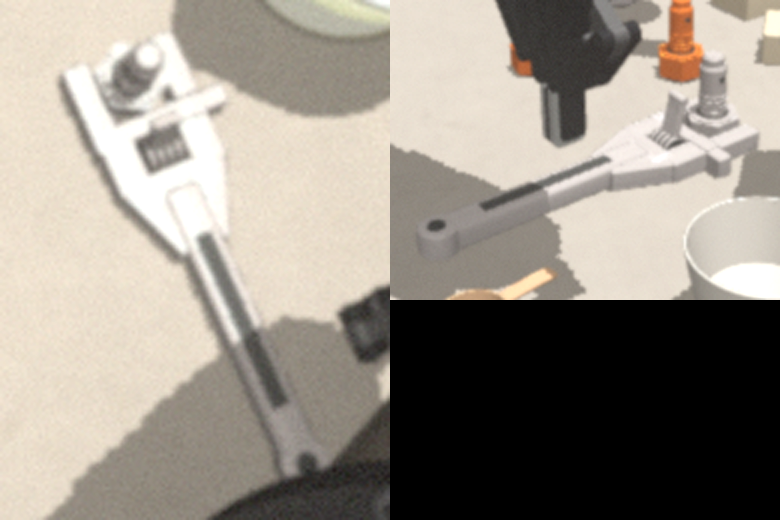

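The tab leans forward, at crop (675,120), the jaws enclose the nut and the handle yaw is 23.3°. Next I descend beside the handle.

```bash
cat >> h.py <<'E'
N=np.array([623.8,-226.]);Y0=23.3
def at(th,off=25.5,x=-165,z=31):
    "tool goal pushing the handle turned th deg clockwise"
    r=np.radians(Y0-th);a=np.array([np.cos(r),np.sin(r)]);b=np.array([-a[1],a[0]])
    return rel([*(N+x*a-off*b),z],Y0-th)
def table(ths,**k):
    for t in ths:
        d,r=at(t,**k);print(t,[*np.round(d,1).tolist(),*np.round(r,3).tolist()])
E
python3 - <<'E'
from h import *
table([0],off=40);table([0])
E
```

```text
0 [-3.0, -17.9, 80.2, -0.001, -0.0, 0.013]
0 [-2.8, -32.4, 80.2, -0.001, -0.0, 0.013]
```

Request:
arm_command --pt "-3 -18 40 0 0 0.013 0" --pt "-3 -18 80 0 0 0.013 0" --pt "-3 -18 80 0 0 0.013 0" --pt "-3 -18 80 0 0 0.013 0"

```text
t: 7.98
position: [488.5, -329.2, 32.6]
ee_rot: [0.0, 0.979, 0.202, 0.0]
force: [0.3, -0.6, 0.5]
gripper_width: -0.0
grip_force: 0.0
```

Run:
```python
from h import *
p,R,s=pose();print(s["t"],p,s["force"],R.inv().apply(s["force"]))
table([-3,-1,1,2,3,4,5,6,8,10,12,14,16,18,20,22,24,26,28,30])
```

```text
7.975 [ 488.54 -329.18   32.56] [ 0.29 -0.59  0.54] [ 0.03  0.66 -0.54]
-3 [1.6, -7.2, 1.6, 0.001, -0.0, -0.053]
-1 [0.5, -12.9, 1.5, 0.001, -0.0, -0.018]
1 [-0.4, -18.7, 1.5, 0.001, -0.0, 0.017]
2 [-0.8, -21.5, 1.5, 0.001, -0.0, 0.034]
3 [-1.1, -24.4, 1.5, 0.001, -0.0, 0.052]
4 [-1.4, -27.3, 1.5, 0.001, -0.0, 0.069]
5 [-1.6, -30.2, 1.5, 0.001, -0.0, 0.086]
6 [-1.8, -33.2, 1.5, 0.001, -0.0, 0.104]
8 [-1.9, -39.0, 1.5, 0.001, -0.0, 0.139]
10 [-1.9, -44.8, 1.5, 0.001, -0.0, 0.174]
12 [-1.7, -50.6, 1.5, 0.001, -0.0, 0.209]
14 [-1.3, -56.4, 1.5, 0.001, -0.0, 0.243]
16 [-0.7, -62.2, 1.5, 0.001, -0.0, 0.278]
18 [0.2, -68.0, 1.5, 0.001, -0.0, 0.313]
20 [1.2, -73.7, 1.5, 0.001, -0.001, 0.348]
22 [2.4, -79.4, 1.5, 0.001, -0.001, 0.383]
24 [3.9, -85.1, 1.5, 0.001, -0.001, 0.418]
26 [5.5, -90.7, 1.5, 0.001, -0.001, 0.453]
28 [7.3, -96.2, 1.5, 0.001, -0.001, 0.488]
30 [9.3, -101.7, 1.5, 0.001, -0.001, 0.523]
```

Request:
arm_command --pt "0 -7 1 0 0 -0.03 0" --pt "0 -13 1 0 0 -0.018 0" --pt "-0.4 -18.7 1 0 0 0.017 0"

```text
t: 8.35
position: [480.6, -311.8, 31.0]
ee_rot: [0.001, 0.981, 0.192, 0.001]
force: [0.4, -4.4, 1.9]
gripper_width: 0.0
grip_force: 2.1
```

Request:
arm_command --pt "-0.4 -2.9 0 0 0 0.0175 0" --pt "-0.8 -5.8 0 0 0 0.035 0"

```text
t: 8.6
position: [477.9, -307.4, 30.9]
ee_rot: [0.001, 0.985, 0.175, 0.0]
force: [1.2, -5.7, 4.1]
gripper_width: 0.001
grip_force: 2.8
```

Request:
arm_command --pt "-0.4 -2.9 0 0 0 0.0175 0" --pt "-0.8 -5.8 0 0 0 0.035 0"

```text
t: 8.85
position: [475.1, -302.4, 30.9]
ee_rot: [0.001, 0.987, 0.158, 0.001]
force: [1.8, -6.2, 4.3]
gripper_width: -0.001
grip_force: 2.9
```

Request:
arm_command --pt "-0.4 -2.9 0 0 0 0.0175 0" --pt "-0.8 -5.8 0 0 0 0.035 0"

```text
t: 9.1
position: [472.5, -297.1, 30.8]
ee_rot: [0.001, 0.99, 0.141, 0.001]
force: [1.5, -5.6, 3.7]
gripper_width: 0.001
grip_force: 2.8
```

Request:
arm_command --pt "-0.4 -2.9 0 0 0 0.0175 0" --pt "-0.8 -5.8 0 0 0 0.035 0"

```text
t: 9.35
position: [470.1, -291.8, 30.8]
ee_rot: [0.001, 0.992, 0.123, 0.0]
force: [0.8, -4.9, 4.5]
gripper_width: -0.003
grip_force: 2.8
```

Request:
arm_command --pt "-0.4 -2.9 0 0 0 0.0175 0" --pt "-0.8 -5.8 0 0 0 0.035 0"

```text
t: 9.6
position: [467.9, -286.4, 30.8]
ee_rot: [0.001, 0.994, 0.106, 0.001]
force: [1.3, -4.9, 4.4]
gripper_width: -0.004
grip_force: 2.9
```

Run:
```python
from h import *
p,R,s=pose();x=R.apply([1,0,0]);print(s["t"],p,"yaw",np.degrees(np.arctan2(x[1],x[0])),R.inv().apply(s["force"]))
im,c,a=look(n=N)
cv2.imwrite("pics/top6.png",im)
```

```text
9.6 [ 467.88 -286.39   30.82] yaw 12.136944465030204 [ 0.2   5.08 -4.38]
score 0.79 maxd 150.94398583447935 c [ 502.09 -252.05] a [0.98 0.19] yaw 10.954079318861096 nut y off 2.444233483268416
```

Request:
arm_command --pt "-0.8 -5.8 0 0 0 0.035 0" --pt "-1.4 -11.6 0 0 0 0.07 0" --pt "-1.8 -17.4 0 0 0 0.105 0" --pt "-1.9 -23.2 0 0 0 0.14 0" --pt "-1.9 -29 0 0 0 0.175 0" --pt "-1.7 -34.9 0 0 0 0.21 0" --pt "-1.2 -40.7 0 0 0 0.244 0" --pt "-0.6 -46.5 0 0 0 0.279 0" --pt "0.2 -52.3 0 0 0 0.314 0" --pt "1.2 -58 0 0 0 0.349 0" --pt "2.5 -63.7 0 0 0 0.384 0" --pt "3.9 -69.3 0 0 0 0.419 0" --pt "5.5 -74.9 0 0 0 0.454 0" --pt "7.3 -80.4 0 0 0 0.489 0" --pt "9.4 -85.9 0 0 0 0.524 0" --pt "11.6 -91.3 0 0 0 0.559 0" --pt "11.6 -91.3 0 0 0 0.559 0"

```text
t: 11.82
position: [459.3, -193.5, 30.2]
ee_rot: [-0.0, 0.985, -0.172, -0.0]
force: [0.8, -0.5, 0.5]
gripper_width: -0.003
grip_force: 0.2
```

Run:
```python
from h import *
p,R,s=pose();x=R.apply([1,0,0]);print(s["t"],p,"yaw",np.degrees(np.arctan2(x[1],x[0])),R.inv().apply(s["force"]))
v=N-p[:2];print("handle yaw by contact",np.degrees(np.arctan2(v[1],v[0])-np.arcsin(25.5/np.linalg.norm(v))),np.linalg.norm(v))
im,c,a=look(n=N)
b=optics.get_image("side")
o=np.zeros((520,790,3),np.uint8);o[:,:390]=cv2.resize(im[190:363,340:470],(390,520),interpolation=2);o[:400,390:]=cv2.resize(b[240:390,260:410],(400,400),interpolation=2)
cv2.imwrite("pics/crop7.png",np.clip(o*1.6,0,255).astype(np.uint8))
```

```text
11.825 [ 459.33 -193.53   30.23] yaw -19.756199613733994 [ 0.91  0.25 -0.54]
handle yaw by contact -19.917889943623248 167.64434171020497
score 0.76 maxd 97.45737545839994 c [nan nan] a [nan nan] yaw nan nut y off nanh.py:20: RuntimeWarning: Mean of empty slice.
  c=H.mean(0);w,V=np.linalg.eigh(np.cov((H-c).T));a=V[:,1];a=a*np.sign(a@(n-c))
  ret = um.true_divide(
  avg = a.mean(axis, **keepdims_kw)
h.py:20: RuntimeWarning: Degrees of freedom <= 0 for slice
  c=H.mean(0);w,V=np.linalg.eigh(np.cov((H-c).T));a=V[:,1];a=a*np.sign(a@(n-c))
  c *= np.true_divide(1, fact)
  c *= np.true_divide(1, fact)
```

View pics/crop7.png

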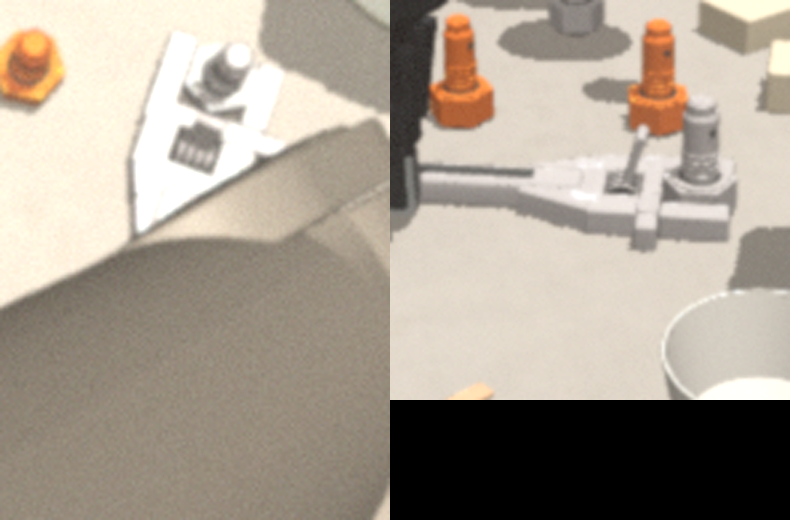

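The wrench stays round the nut with its tab forward. I withdraw the arm to measure the handle cleanly.

Request:
arm_command --pt "0 12 0 0 0 0 0" --pt "0 20 -30 0 0 0 0" --pt "0 60 -90 0 0 0 0" --pt "0 120 -120 0 0 0 0" --pt "0 180 -120 0 0 0 0" --pt "0 180 -120 0 0 0 0"

```text
t: 12.72
position: [395.7, -368.0, 151.5]
ee_rot: [0.001, 0.985, -0.175, 0.001]
force: [-0.5, 1.5, -0.5]
gripper_width: -0.002
grip_force: 0.0
```

Run:
```python
from h import *
p,R,s=pose();print(s["t"],p,s["force"])
im,c,a=look(n=N)
cv2.imwrite("pics/top8.png",np.clip(cv2.resize(im[190:370,300:500],None,fx=3,fy=3,interpolation=2)*1.6,0,255).astype(np.uint8))
```

```text
12.725 [ 395.67 -367.99  151.47] [-0.5   1.47 -0.51]
score 0.77 maxd 237.50597373103403 c [ 481.18 -174.05] a [ 0.95 -0.33] yaw -19.080536504085053 nut y off -2.4729210983734475
```

View pics/top8.png

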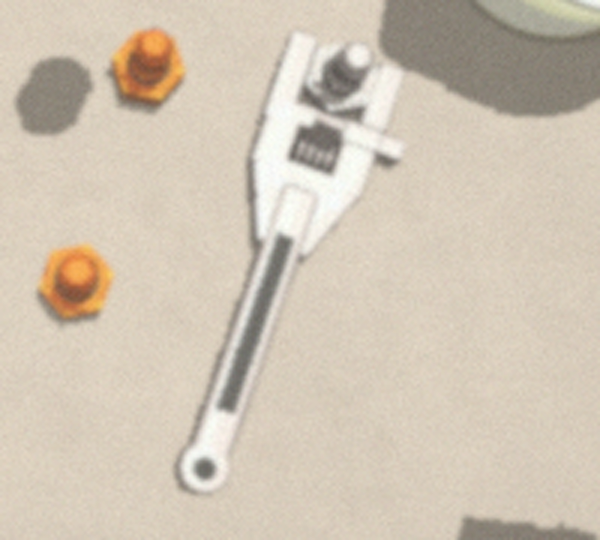

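The handle is clear and the jaws are on the nut. The wrench has turned about 42.5°. I compare the nut's seating in the wrench frame at the start, after closing and now.

```bash
cat > cmp.py <<'E'
from h import *
def rect(im,yaw,off=(0,0),sc=(1,1),z=21.5,S=6,W=64,n=N):
    r=np.radians(yaw);a=np.array([np.cos(r),np.sin(r)]);b=np.array([-a[1],a[0]])
    q=[(-1,-1),(1,-1),(1,1),(-1,1)]   # (col: -b, row: -a)
    src=np.float32([(proj("top",[*(n-b*i*W/2-a*j*W/2),z])-off)*sc for i,j in q])
    dst=np.float32([((i+1)*W*S/2,(j+1)*W*S/2) for i,j in q])
    return cv2.warpPerspective(im,cv2.getPerspectiveTransform(src,dst),(W*S,W*S),flags=2)
A=cv2.imread("pics/top0.png");B=cv2.imread("pics/crop5.png")[:,:390];C=optics.get_image("top")
P=[cv2.resize(x,(265,265)) for x in(np.clip(rect(A,24.1)*1.6,0,255).astype(np.uint8),rect(B,23.3,(370,190),(3,520/173)),np.clip(rect(C,-19.3)*1.6,0,255).astype(np.uint8))]
# second row: nut-angle hypotheses, world frame for fixed yaw of 0
Q=[cv2.resize(x,(265,265)) for x in(np.clip(rect(A,0)*1.6,0,255).astype(np.uint8),rect(B,0,(370,190),(3,520/173)),np.clip(rect(C,-42)*1.6,0,255).astype(np.uint8))]
cv2.imwrite("pics/cmp.png",np.vstack([np.hstack(P),np.hstack(Q)]))
# hexagon fit on the gradient
def fit(im,off=(0,0),sc=(1,1)):
    R=rect(im,0,off,sc,S=6,W=64).astype(np.float32).mean(2);R=cv2.GaussianBlur(R,(0,0),5)
    gx,gy=cv2.Sobel(R,5,1,0),cv2.Sobel(R,5,0,1);best=[]
    for ang in range(0,60,2):
        m=-1
        for dx in range(-24,25,4):
            for dy in range(-24,25,4):
                t=np.radians(ang+60*np.arange(6));s=0
                for k in t:  # normal of a flat; image coords: world x up, y left
                    nx,ny=-np.sin(k),-np.cos(k);l=np.linspace(-8,8,17)*6
                    u=192+dx+nx*108-ny*l;v=192+dy+ny*108+nx*l
                    g=gx[v.astype(int),u.astype(int)]*nx+gy[v.astype(int),u.astype(int)]*ny
                    s+=abs(g.mean())
                m=max(m,s)
        best.append((m,ang))
    return [(a,round(float(m))) for m,a in sorted(best)[::-1][:6]]
print(fit(A*1.0),fit(C*1.0),fit(B/1.6,(370,190),(3,520/173)))
E
python3 cmp.py
```

```text
[(40, 49), (42, 49), (44, 49), (46, 48), (38, 48), (50, 48)] [(20, 50), (18, 50), (16, 50), (14, 50), (12, 49), (24, 49)] [(8, 60), (10, 59), (6, 59), (12, 59), (4, 58), (14, 58)]
```

View pics/cmp.png

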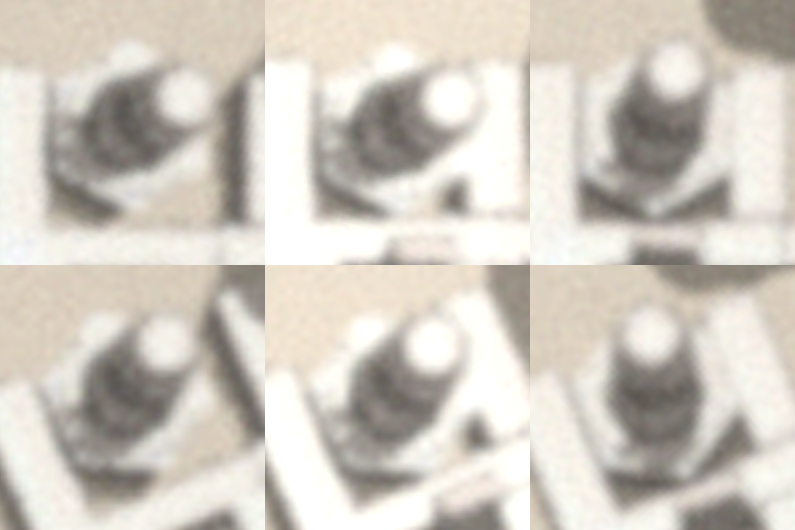

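In the wrench frame (top row), the nut's corner points at the throat midway between the jaws both after closing and now. So there was little play and the nut has turned about 42°. I push about 4° more.

Run:
```python
from h import *
table([42],off=50,z=151);table([42],off=50);table([42,43,44,45,46,47])
```

```text
42 [1.8, -152.7, -0.9, -0.0, 0.001, -0.02]
42 [1.8, -152.6, 119.1, -0.0, 0.001, -0.02]
42 [1.4, -177.1, 119.1, -0.0, 0.001, -0.02]
43 [0.9, -180.0, 119.1, -0.0, 0.001, -0.003]
44 [0.4, -182.9, 119.1, -0.0, 0.001, 0.015]
45 [0.1, -185.8, 119.1, -0.0, 0.001, 0.032]
46 [-0.3, -188.7, 119.1, -0.0, 0.001, 0.05]
47 [-0.5, -191.6, 119.1, -0.0, 0.001, 0.067]
```

Request:
arm_command --pt "0 -60 0 0 0 0 0" --pt "1 -120 0 0 0 0 0" --pt "1.8 -152 0 0 0 -0.02 0" --pt "1.8 -152 50 0 0 -0.02 0" --pt "1.8 -152 100 0 0 -0.02 0" --pt "1.8 -152 119 0 0 -0.02 0" --pt "1.8 -152 119 0 0 -0.02 0" --pt "1.6 -162 119 0 0 -0.02 0" --pt "1.4 -172 119 0 0 -0.02 0" --pt "1.4 -177 119 0 0 -0.02 0" --pt "0.9 -180 119 0 0 0 0" --pt "0.4 -183 119 0 0 0.015 0" --pt "0.1 -185.8 119 0 0 0.032 0" --pt "-0.3 -188.7 119 0 0 0.05 0" --pt "-0.5 -191 119 0 0 0.065 0" --pt "-0.5 -191 119 0 0 0.065 0"

```text
t: 14.88
position: [462.8, -183.3, 31.3]
ee_rot: [0.0, 0.979, -0.204, -0.0]
force: [-0.0, -4.0, 2.6]
gripper_width: 0.001
grip_force: 1.5
```

Run:
```python
from h import *
p,R,s=pose();print(s["t"],p,R.inv().apply(s["force"]))
v=N-p[:2];print("handle yaw by contact",np.degrees(np.arctan2(v[1],v[0])-np.arcsin(25.5/np.linalg.norm(v))))
```

```text
14.875 [ 462.77 -183.27   31.32] [ 1.58  3.73 -2.56]
handle yaw by contact -23.666481088191883
```

Request:
arm_command --pt "0 12 0 0 0 0 0" --pt "0 20 -30 0 0 0 0" --pt "0 60 -90 0 0 0 0" --pt "0 120 -120 0 0 0 0" --pt "0 180 -120 0 0 0 0" --pt "0 180 -120 0 0 0 0"

```text
t: 15.62
position: [388.0, -352.4, 152.3]
ee_rot: [0.0, 0.978, -0.207, 0.001]
force: [-0.4, 2.2, -0.5]
gripper_width: -0.001
grip_force: 0.0
```

Run:
```python
from h import *
p,R,s=pose();print(s["t"],p,s["force"])
im,c,a=look(n=N);im,c,a=look(n=N)
print([(r["score"],r["uv"]) for r in finder.trace("top","worm")])
```

```text
15.625 [ 388.04 -352.36  152.26] [-0.41  2.19 -0.49]
score 0.81 maxd 237.76702048788573 c [ 485.14 -165.05] a [ 0.92 -0.38] yaw -22.529956183530402 nut y off -3.1687693644345956
score 0.97 maxd 237.1172537339456 c [ 484.22 -164.81] a [ 0.92 -0.39] yaw -22.820029459871428 nut y off -2.2648988550934703
[(0.64, [405.9, 238.4])]
```

```bash
python3 -c "
from plant import arm; print(arm.sign_off())"
```

```text
the job is handed in; nothing more can be done
None
```

I closed the wrench jaws onto the nut, then swung the handle about 46° clockwise, so the nut should have turned about 45° after roughly 1° of play. That nut angle is inferred from the handle; I couldn't measure it directly. I left the wrench lying on the nut with its jaws closed, the arm clear of it, and handed the job in at about 16 s.

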